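Lock the clamp bar over a circuit-board panel on a routing fixture

TASK

Swing the blue clamp bar across the circuit-board panel until it rests against its stop, then push the captive red knob down and turn it clockwise to start it in its thread and screw it fully home so that it stays down by itself. Do not disturb the panel or the bottle, brush and yellow tray beside the fixture.

Things in the scene. Friction and masses are not known exactly. Their poses are not given: they have to be found in the camera images.
- fixture: fixed fixture: black box with a pale green top plate, 240 (x) x 300 (y) mm, top at z = 60 mm. Origin at the centre of its underside; x, y along its sides. On top: a 4 mm high rim round the panel, a brass threaded boss, a steel pivot post and a small steel stop post (12 x 22 mm, top at z = 94 mm, at fixture x = 20.5, y = -132 mm).
- pivot (a point): vertical axis on which the clamp bar swings, at fixture x = 0, y = +115 mm; point at z = 87 mm, the mid-height of the bar
- boss (a point): centre of the top of the brass threaded boss (46 mm across, top at z = 79 mm), at fixture x = 0, y = -85 mm. The knob stands exactly over it when the bar is closed.
- swing_bar (a joint): swing of the clamp bar about the pivot, rad: 0 = closed, lying against its stop along the fixture's -y direction; positive = opened clockwise seen from above, towards the fixture's -x side. It starts 0.5 to 1.0 open, is stiff (about 0.3 N m) and stays where it is left.
- bar_mid (a point): point on the bar's centre line 130 mm from the pivot, 70 mm short of the knob, at mid-height z = 87 mm; its y axis points along the bar to the pivot; the bar closes towards its +x. The blue steel bar is 28 mm wide, 14 mm thick (z = 80 to 94 mm), 280 mm long; the knob is 200 mm from the pivot. Free height between bar and panel 16 mm.
- knob_grip (a point): centre of the knob's red grip, an upright fin 60 mm long (along this point's x), 14 mm wide (y), 28 mm high (14 mm above to 14 mm below this point). It stands on a black flange 60 mm in diameter, 6 mm thick, its top 14 mm below this point: fingertips astride the fin can press on it. z = 140 mm when the knob is up.
- knob_press (a joint): how far the knob is pushed down, m: 0 = sprung up; spring 3 N rising to 9 N. With the bar closed the stud meets the boss at 0.003 and goes no deeper until turned to the thread's start, where it drops to about 0.015 if pressed. Turned on clockwise 1.3 to 1.7 rad it winds down to 0.021, and released it stays at about 0.0195: fully home. Released before the thread catches, it springs up.
- knob_turn (a joint): clockwise turn of the knob seen from above, rad; 0 with the bar closed: fin along the fixture's x. Starts at 0 to 0.35. The thread's start is at an unknown angle, 0.2 to 1.1 rad clockwise of the start; the entry is open for about 0.4 rad. From there a hard stop, fully home, is felt 1.5 to 1.9 rad further on. Turning takes 0.09 N m free, up to 0.3 N m in the thread, over 0.5 at the stop.
- panel: green circuit-board panel, 172 x 130 x 4 mm, loose inside the rim on the fixture's top; origin at the centre of its underside
- cleaner: bystander: blue closed bottle standing on the bench, 56 mm across, 130 mm high; origin at the centre of its underside
- brush: bystander: black brush, 170 mm long, lying on the bench; origin under its middle
- parts_tray: bystander: yellow open tray, 120 x 90 x 30 mm, on the bench; origin at the centre of its underside

How it is judged:
By the outcome, as a careful person would: the job done as asked, in the order asked, and still so for the second after the job is handed in, with the robot touching nothing.
It also fails if it takes over 64 s, if anything falls off the work surface, if the arm or the gripper's body presses on something with over 40 N, if the wrist force passes 120 N, or if a joint passes its speed limit or range.

ROBOT

A 7-joint arm with a two-finger parallel gripper is mounted at the origin on the work surface. World frame = base frame: x ahead of the robot, y to its left, z up, the work surface at z = 0. Lengths are in m, angles in rad, forces in N, time in s.
With the tool pointing down it reaches from about 0.35 to 0.9 m from the base axis. Payload 8.1 kg.
Tool frame: the origin (TCP) lies on the mounting face of the last link; the fingertips stand 178 mm ahead of it and the grasp point (between the pads) lies 159 mm ahead of it; z points along the fingers, y is the line along which they close (so a half turn about z gives the same grasp; the last joint's range is limited). The gripper opens to 92 mm and grips with 3 to 60 N. Pads are 19 mm wide; open, the fingers measure 130 mm over their backs; the gripper's body (75 mm by 190 mm) begins 47 mm behind the grasp point.
Start: joints at [-1.27, 0.434, 0.025, 1.573, -0.012, 1.134, -0.075], TCP at [0.246, 0.575, 0.405] pointing down, gripper open.
Joint ranges: [-2.62, 2.62], [-0.44, 2.09], [-1.27, 1.32], [0.08, 2.57], [-1.32, 4.46], [0.12, 2], [-2.74, 2.74]. Speed limits (rad/s): [2.22, 2.22, 3.01, 3.01, 3.14, 3.14, 3.14].

INTERFACE

Orientations are given as a unit quaternion [x, y, z, w].
In Python, from bench import robot gives the robot as it stands. The module is installed in compiled form; this text tells all that it offers.
- The arm moves only by the tool jog_arm, never from a script. Its argument "rows" is one flat list of numbers, 4 for each row, row after row: the shift along the tool's x, y, z in cm, then the turn about the tool's z in rad. In form: [tx, ty, tz, twist, tx, ty, tz, twist, ...]. A call has 1 to 12 rows; each row is the pose to reach, as a shift and turn from the pose commanded when the call began, along the tool's axes at that moment; what a row does not reach only later rows make up. A row lasts 1/10 s, in which the tool goes at most 50 mm and 8.59 degrees, less where a joint would pass 70% of its speed; a pose out of reach is approached as far as the arm can. A call with a gripper value outside its range is refused whole. "grip" is the finger opening in cm, from 0 to 9.18, set as the call begins (left out, the last holds). The fingers move at their own pace and stop on an object; "squeeze" is the grip in N (left out, the last holds). Time passes only in rows, so rows that repeat a pose let the fingers close. It gives the time, the measured TCP pose, the force, the opening and the grip force at its end, in the units of the state.
- robot.get_state(): the state, without advancing time (a new reading comes with each control period).
- robot.camera(name): name is "scene" or "top" or "wrist"; returns (picture, depth): 480x640x3 uint8, red, green, blue; 480x640 float32, m along the optical axis (not along the pixel's ray), 0 where there is no reading.
- robot.camera_params(name): a dict with "camera_matrix" (3x3 intrinsics, pixels), "position" and "rotation" of the camera in the world. Camera axes: x right, y down, z forward; pixel columns grow to the right and rows downward; lengths in m; the calibration is good to about 2 mm. The wrist camera is an equidistant fisheye: a pixel r from the principal point sees the ray r / f radians off the axis. A picture is of the moment at which its call begins: read the wrist's pose just before it. camera_params takes no time and is no camera call; for the wrist camera it gives the pose at the moment of the call.
- robot.finish_job(): hands the job in; it is judged then, once.
Trained networks look in the newest picture that a camera, given by its name, has taken for a name from the list of things; names that differ only in an ending like _2 or _b are one class to them, and where a whole thing is asked for, a point or a joint stands for the part that bears it (a point fixed in the world has none). Each returns a list of dicts, best first, with "score" (0 to 1); they miss things now and then, are a little off and sometimes report something else, mostly with a low value. They report only what shows in the picture. A call takes as long as a camera call.
- robot.boxes_of(name, camera): "uv" ([column, row] in pixels, amid what is visible of it).
- robot.trace(name, camera): "pixels" (480x640 bool, what is visible of it) and "uv" ([column, row] in pixels, amid what is visible of it).
The state is a dict: "time_s": time; "joint_positions": joint angles; "joint_vel": joint speeds; "joint_torque": joint torques, N m; "ee_pos": TCP position; "eef_rot": TCP orientation; "wrist_force": force on the tool from outside, world axes, zero at the start; "torque": the same for the moment, N m; "gripper_width": finger opening in m; "grip_force": force on a finger pad.
Only numpy, scipy, OpenCV 4.12 (cv2) and the standard library are available. Lean on these libraries where they do the work, as an engineer would, in place of code of your own. Each camera call takes 0.05 s, during which the arm holds its last target. There are 200 camera calls.

## Working session

There is one attempt and no reset: what is moved stays moved. The work goes in short steps, Python scripts to look and compute and a tool call to move; the robot and the scene stay as the last step left them, time stands still between calls to the robot, and variables do not carry over. Pictures are saved under pics/ and viewed, at most 10 in all, crops included, and the job is handed in when it is done.

Besides the shell and the picture viewer there is one more tool, called after "Call:" as a command line: name --argument value ..., lists and objects as JSON in quotes. jog_arm: Moves the arm, as the interface text tells. Its arguments: {"type":"object","properties":{"rows":{"type":"array","items":{"type":"number"}},"grip":{"type":"number"},"squeeze":{"type":"number"}},"required":["rows"]}

```bash
mkdir -p pics
cat > h.py <<'E'
import numpy as np, cv2
from bench import robot
from scipy.spatial.transform import Rotation as R
def cam(n):
    p,d=robot.camera(n); c=robot.camera_params(n)
    return p,d,np.array(c["camera_matrix"]),np.array(c["position"]),np.array(c["rotation"])
def rotm(r):
    r=np.array(r); return r if r.shape==(3,3) else R.from_quat(r).as_matrix()
def cloud(d,K,t,r):
    v,u=np.mgrid[:480,:640]
    P=np.stack([(u-K[0,2])/K[0,0]*d,(v-K[1,2])/K[1,1]*d,d],-1)
    return P@rotm(r).T+np.array(t)
E
python3 - <<'E'
from h import *
s=robot.get_state(); print(s)
for n in ["top","scene"]:
    p,d,K,t,r=cam(n); print(n,K.tolist(),t,r)
    cv2.imwrite(f"pics/{n}0.png",p[:,:,::-1]); 
    P=cloud(d,K,t,r)
    np.savez(f"{n}.npz",p=p,d=d,P=P)
    for k in ["fixture","swing_bar","knob_grip","panel","cleaner","brush","parts_tray"]:
        o=robot.trace(k,n)[:2]
        for q in o:
            m=q["pixels"]&(d>0); pts=P[m]
            print(k,round(q["score"],2),np.round(q["uv"]),m.sum(),np.round(np.median(pts,0),3) if len(pts) else None, np.round(np.percentile(pts,[2,98],axis=0),3).tolist() if len(pts) else None)
E
```

```text
{'time_s': 0.0, 'joint_positions': array([-1.26960873,  0.43524124,  0.02497041,  1.57408965, -0.01158817,
        1.13399705, -0.07508632]), 'joint_vel': array([ 1.21793227e-03, -8.09441502e-04,  1.27881716e-03,  9.66832340e-05,
       -7.68506407e-04,  2.54241459e-04, -2.54265675e-05]), 'joint_torque': array([-1.11401264e-04, -6.67860460e+01,  9.84923691e-01, -3.14458573e+01,
       -6.05470547e-02,  4.24977124e-02,  1.34865682e-04]), 'ee_pos': array([0.24550545, 0.57451549, 0.40393626]), 'eef_rot': array([ 2.00548818e-01,  9.79683387e-01, -7.90885650e-04, -8.31856754e-05]), 'wrist_force': array([1.14665771, 0.49593021, 0.30871155]), 'torque': array([-0.03600229,  0.04630623, -0.04292634]), 'grip_force': 0.0, 'gripper_width': 0.09153388759101042}
top [[451.8519510413826, 0.0, 321.89609937601074], [0.0, 451.8519510413826, 238.51662239727392], [0.0, 0.0, 1.0]] [0.53645094 0.06496314 0.98018279] [-0.69442458  0.71569948 -0.03938229  0.06322808]
fixture 0.79 [432. 252.] 12850 [ 0.626 -0.098  0.061] [[0.512, -0.222, 0.057], [0.785, 0.082, 0.151]]
swing_bar 0.66 [420. 291.] 2408 [ 0.557 
[... 1159 characters left out ...]
156]]
knob_grip 0.64 [165. 209.] 920 [ 0.541 -0.132  0.136] [[0.512, -0.16, 0.098], [0.56, -0.109, 0.157]]
panel 0.81 [221. 280.] 5835 [ 0.664 -0.062  0.065] [[0.58, -0.127, 0.063], [0.739, 0.013, 0.068]]
cleaner 0.64 [359. 253.] 1502 [0.663 0.178 0.078] [[0.638, 0.158, 0.007], [0.675, 0.205, 0.132]]
brush 0.67 [195. 300.] 19117 [ 0.695 -0.107  0.062] [[0.517, -0.223, 0.004], [0.802, 0.085, 0.141]]
brush 0.61 [318. 257.] 1369 [0.614 0.113 0.019] [[0.513, 0.082, 0.002], [0.669, 0.147, 0.023]]
parts_tray 0.56 [ 77. 369.] 4733 [ 0.738 -0.32   0.007] [[0.68, -0.361, 0.003], [0.8, -0.27, 0.033]]
parts_tray 0.28 [169. 205.] 964 [ 0.541 -0.131  0.133] [[0.391, -0.162, 0.003], [0.56, -0.109, 0.157]]
```

```bash
cat > fit.py <<'E'
from h import *
from scipy.optimize import minimize
for n in ["top","scene"]:
    f=np.load(n+".npz"); P=f["P"]; d=f["d"]
    box=(d>0)&(P[...,0]>.42)&(P[...,0]<.86)&(P[...,1]>-.26)&(P[...,1]<.12)
    pl=P[box&(P[...,2]>.054)&(P[...,2]<.075)][:,:2].astype(np.float32)
    c,wh,a=cv2.minAreaRect(pl); print(n,"rect",c,wh,a)
    bar=P[box&(abs(P[...,2]-.094)<.006)][:,:2].astype(np.float32)
    print("bar",cv2.minAreaRect(bar),len(bar), np.round(cv2.fitLine(bar,cv2.DIST_HUBER,0,.01,.01).ravel(),3))
    k=P[box&(P[...,2]>.146)][:,:2].astype(np.float32)
    print("fin top",len(k),cv2.minAreaRect(k), np.median(P[box&(P[...,2]>.146)][:,2]))
    fl=P[box&(abs(P[...,2]-.126)<.005)][:,:2].astype(np.float32)
    print("flange",cv2.minEnclosingCircle(fl))
E
python3 fit.py
```

```text
top rect (0.6557518839836121, -0.06993773579597473) (0.24079859256744385, 0.3003520965576172) 14.268628120422363
bar ((0.6102997064590454, -0.06897546350955963), (0.2568311393260956, 0.2228393405675888), 86.73759460449219) 1628 [ 0.472  0.882  0.587 -0.033]
fin top 289 ((0.5316749811172485, -0.13408400118350983), (0.014950910583138466, 0.060042232275009155), 47.602630615234375) 0.15414325131530338
flange ((0.5311457514762878, -0.13406775891780853), 0.030219437554478645)
scene rect (0.6550535559654236, -0.07087349891662598) (0.24504858255386353, 0.3006726801395416) 14.216504096984863
bar ((0.6116185784339905, -0.07014331221580505), (0.25823134183883667, 0.2243531346321106), 86.85563659667969) 2054 [ 0.464  0.886  0.571 -0.075]
fin top 320 ((0.5323613882064819, -0.1348709613084793), (0.01612556166946888, 0.06213037669658661), 48.155452728271484) 0.15458405746136866
flange ((0.5335635542869568, -0.13547642529010773), 0.03084425814449787)
```

View pics/top0.png

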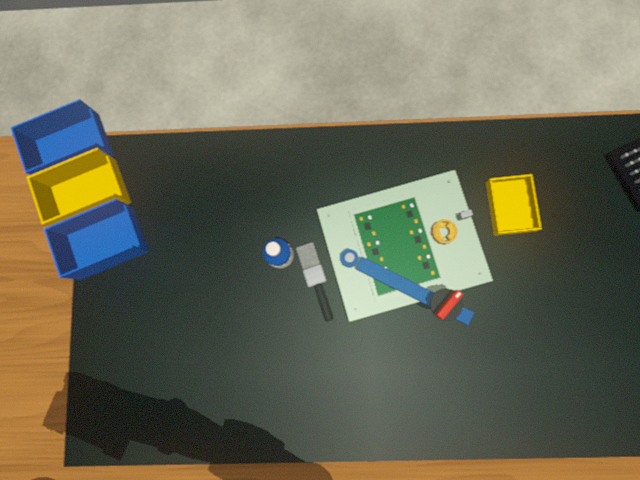

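View pics/scene0.png

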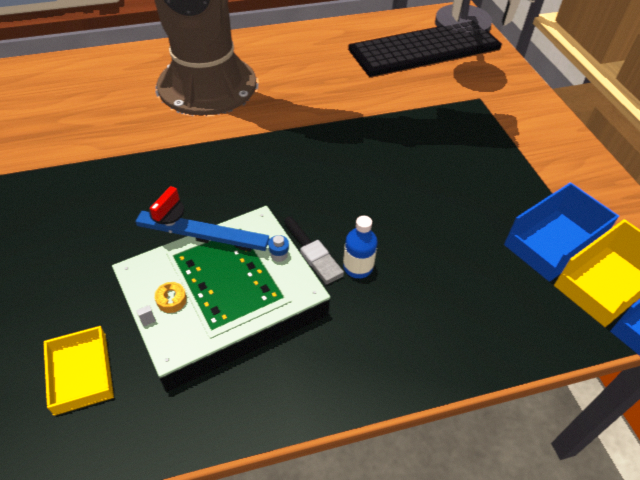

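Top view: the bar runs from the pivot (349,257) to the knob (449,304), with the boss at (444,232) and the stop at (464,214). Fixture centre is (0.6555, -0.0703) with yaw 14.2°. The bar is open 0.75 rad, the knob is 200 mm from the pivot as specified, and its turn is about 0.24. Next I move to the open side of the bar.

```bash
cat >> h.py <<'E'
c=np.array([.6555,-.0703]); phi=np.deg2rad(14.24)
fx=np.array([np.cos(phi),np.sin(phi)]); fy=np.array([-fx[1],fx[0]])
piv=c+.115*fy; boss=c-.085*fy
def go(xyz,yang):   # target TCP and world angle of tool y (deg)
    s=robot.get_state(); M=R.from_quat(s["eef_rot"]).as_matrix()
    d=M.T@(np.array(xyz)-s["ee_pos"])*100
    a=np.arctan2(M[1,1],M[0,1]); print("rows",np.round(d,2),"twist",round(a-np.deg2rad(yang),3),"t",s["time_s"],"pos",s["ee_pos"].round(4),"yang",np.rad2deg(a).round(2),"F",s["wrist_force"].round(1),"tq",s["torque"].round(2))
def push(open_,gap,r=.12):  # finger centre beside bar
    u=-fy; b=np.cos(-open_)*u+np.sin(-open_)*np.array([-u[1],u[0]])
    n=np.array([b[1],-b[0]]); p=piv+r*b+n*(.033+gap)
    return p, np.rad2deg(np.arctan2(-n[1],-n[0]))
E
python3 -c "
from h import *
p,a=push(.748,.015);print(p,a,piv,boss); go([*p,.40],a)"
```

```text
[ 0.52760083 -0.04118428] -28.61724307578558 [0.62721183 0.04116649] [ 0.67640865 -0.15268828]
rows [-50.14 -45.55   0.47] twist 1.666 t 0.8 pos [0.2456 0.5747 0.4048] yang 66.86 F [ 0.5 -0.6 -0.7] tq [ 0.   -0.    0.01]
```

Call:
jog_arm --rows '[-3.5,-3.2,0,0.13,-7,-6.4,0,0.26,-10.5,-9.6,0,0.39,-14,-12.8,0,0.52,-17.5,-16,0,0.65,-21,-19.2,0,0.78,-24.5,-22.4,0,0.91,-28,-25.6,0,1.04,-31.5,-28.8,0,1.17,-35,-32,0,1.3,-38.5,-35.2,0,1.43,-42,-38.4,0,1.56]' --grip 0 --squeeze 10

```text
time_s: 2.0
ee_pos: [0.4813, 0.0548, 0.4051]
eef_rot: [0.833, 0.553, 0.001, -0.0]
wrist_force: [0.1, 1.2, -0.0]
gripper_width: 0.0021
grip_force: 0.0
```

```bash
python3 -c "
from h import *
p,a=push(.748,.015); go([*p,.30],a)"
```

```text
rows [-7.06  7.98 10.51] twist 0.101 t 2.0 pos [0.4813 0.0548 0.4051] yang -22.81 F [ 0.1  1.2 -0. ] tq [-0.04  0.04 -0.02]
```

Call:
jog_arm --rows '[-2.4,2.7,2,0.05,-4.7,5.3,5,0.1,-7.0,7.9,8.0,0.1,-7.0,7.9,10.5,0.1,-7.0,7.9,10.5,0.1,-7.0,7.9,10.5,0.1]'

```text
time_s: 2.6
ee_pos: [0.527, -0.038, 0.3]
eef_rot: [0.858, 0.513, -0.0, -0.0]
wrist_force: [-0.2, 0.3, -0.3]
gripper_width: 0.0006
grip_force: 0.0
```

```bash
python3 -c "
from h import *
p,a=push(.748,.015); go([*p,.257],a)
p,_,K,t,r=cam('scene'); cv2.imwrite('pics/s1.png',p[100:400,:450,::-1])"
```

```text
rows [-0.26  0.21  4.3 ] twist 0.007 t 2.6 pos [ 0.527 -0.038  0.3  ] yang -28.23 F [-0.2  0.3 -0.3] tq [-0.12  0.11 -0.06]
```

View pics/s1.png

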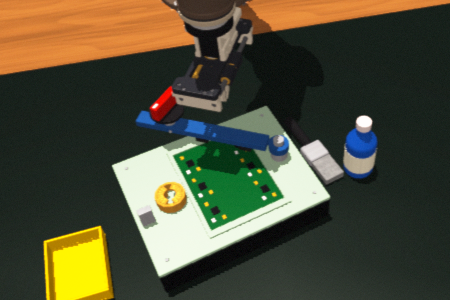

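The closed fingers at (205,95) stand on the open side of the bar and clear of the knob. I lower them next.

Call:
jog_arm --rows '[-0.2,0.1,1.5,0,-0.2,0.1,3,0,-0.2,0.1,4.3,0,-0.2,0.1,4.3,0,-0.2,0.1,4.3,0]'

```text
time_s: 3.15
ee_pos: [0.5272, -0.0402, 0.2574]
eef_rot: [0.858, 0.513, 0.0, 0.0]
wrist_force: [0.1, 0.4, -0.4]
gripper_width: 0.0004
grip_force: 0.0
```

```bash
python3 -c "
from h import *
for o in [.748,.65,.55,.45,.35,.25,.15,.08,.03,0]:
    p,a=push(o,0); go([*p,.257],a)" | cut -c1-140
```

```text
rows [-0.08  1.58  0.04] twist 0.007 t 3.15 pos [ 0.5272 -0.0402  0.2574] yang -28.21 F [ 0.1  0.4 -0.4] tq [-0.13  0.07 -0.02]
rows [-0.35  2.76  0.04] twist -0.091 t 3.15 pos [ 0.5272 -0.0402  0.2574] yang -28.21 F [ 0.1  0.4 -0.4] tq [-0.13  0.07 -0.02]
rows [-0.51  4.    0.04] twist -0.191 t 3.15 pos [ 0.5272 -0.0402  0.2574] yang -28.21 F [ 0.1  0.4 -0.4] tq [-0.13  0.07 -0.02]
rows [-0.54  5.24  0.05] twist -0.291 t 3.15 pos [ 0.5272 -0.0402  0.2574] yang -28.21 F [ 0.1  0.4 -0.4] tq [-0.13  0.07 -0.02]
rows [-0.45  6.48  0.05] twist -0.391 t 3.15 pos [ 0.5272 -0.0402  0.2574] yang -28.21 F [ 0.1  0.4 -0.4] tq [-0.13  0.07 -0.02]
rows [-0.24  7.71  0.05] twist -0.491 t 3.15 pos [ 0.5272 -0.0402  0.2574] yang -28.21 F [ 0.1  0.4 -0.4] tq [-0.13  0.07 -0.02]
rows [0.09 8.91 0.05] twist -0.591 t 3.15 pos [ 0.5272 -0.0402  0.2574] yang -28.21 F [ 0.1  0.4 -0.4] tq [-0.13  0.07 -0.02]
rows [0.4  9.72 0.05] twist -0.661 t 3.15 pos [ 0.5272 -0.0402  0.2574] yang -28.21 F [ 0.1  0.4 -0.4] tq [-0.13  0.07 -0.02]
rows [ 0.65 10.29  0.05] twist -0.711 t 3.15 pos [ 0.5272 -0.0402  0.2574] yang -28.21 F [ 0.1  0.4 -0.4] tq [-0.13  0.07 -0.02]
rows [ 0.82 10.63  0.05] twist -0.741 t 3.15 pos [ 0.5272 -0.0402  0.2574] yang -28.21 F [ 0.1  0.4 -0.4] tq [-0.13  0.07 -0.02]
```

Call:
jog_arm --rows '[-0.1,1.2,0,0,-0.1,1.6,0,0,-0.2,2.2,0,-0.05,-0.4,2.8,0,-0.09,-0.45,3.4,0,-0.14,-0.5,4,0,-0.19,-0.55,4.6,0,-0.24,-0.55,5.2,0,-0.29,-0.5,5.9,0,-0.34,-0.45,6.5,0,-0.39]'

```text
time_s: 4.15
ee_pos: [0.5824, -0.0757, 0.257]
eef_rot: [0.742, 0.67, -0.0, -0.0]
wrist_force: [-2.4, 1.8, 1.3]
gripper_width: 0.0004
grip_force: 1.4
```

```bash
python3 -c "
from h import *
for o in [.35,.25,.15,.08,.03,0]:
    p,a=push(o,0); go([*p,.257],a)" | cut -c1-140
```

```text
rows [ 0.08 -0.03 -0.  ] twist -0.0 t 4.15 pos [ 0.5824 -0.0757  0.257 ] yang -5.81 F [-2.4  1.8  1.3] tq [0.21 0.63 0.03]
rows [-0.19  1.19 -0.01] twist -0.1 t 4.15 pos [ 0.5824 -0.0757  0.257 ] yang -5.81 F [-2.4  1.8  1.3] tq [0.21 0.63 0.03]
rows [-0.34  2.42 -0.01] twist -0.2 t 4.15 pos [ 0.5824 -0.0757  0.257 ] yang -5.81 F [-2.4  1.8  1.3] tq [0.21 0.63 0.03]
rows [-0.36  3.29 -0.01] twist -0.27 t 4.15 pos [ 0.5824 -0.0757  0.257 ] yang -5.81 F [-2.4  1.8  1.3] tq [0.21 0.63 0.03]
rows [-0.35  3.91 -0.01] twist -0.32 t 4.15 pos [ 0.5824 -0.0757  0.257 ] yang -5.81 F [-2.4  1.8  1.3] tq [0.21 0.63 0.03]
rows [-0.32  4.29 -0.01] twist -0.35 t 4.15 pos [ 0.5824 -0.0757  0.257 ] yang -5.81 F [-2.4  1.8  1.3] tq [0.21 0.63 0.03]
```

Call:
jog_arm --rows '[-0.1,0.6,0,-0.05,-0.19,1.2,0,-0.1,-0.27,1.8,0,-0.15,-0.34,2.4,0,-0.2,-0.36,3,0,-0.25,-0.36,3.5,0,-0.29,-0.35,3.9,0,-0.32,-0.35,3.9,0,-0.32]'

```text
time_s: 4.95
ee_pos: [0.6212, -0.0834, 0.257]
eef_rot: [0.626, 0.779, 0.0, 0.0]
wrist_force: [0.1, 0.4, -0.7]
gripper_width: 0.0003
grip_force: 0.0
```

Call:
jog_arm --rows '[0,0.15,0,-0.01,0,0.3,0,-0.02,0,0.3,0,-0.03]'

```text
time_s: 5.25
ee_pos: [0.6234, -0.0824, 0.2567]
eef_rot: [0.615, 0.789, -0.0, 0.0]
wrist_force: [-1.9, -0.9, 0.8]
gripper_width: 0.0004
grip_force: 1.1
```

Call:
jog_arm --rows '[0,0.1,0,0,0,0.2,0,0,0,0.2,0,0]'

```text
time_s: 5.55
ee_pos: [0.6255, -0.0816, 0.2567]
eef_rot: [0.615, 0.789, 0.0, 0.0]
wrist_force: [-1.6, -1.7, -0.7]
gripper_width: 0.0003
grip_force: 1.1
```

Call:
jog_arm --rows '[0,0.1,0,0,0,0.2,0,0,0,0.2,0,0]'

```text
time_s: 5.85
ee_pos: [0.6273, -0.0813, 0.2567]
eef_rot: [0.615, 0.789, -0.0, -0.0]
wrist_force: [-3.5, -2.8, 0.2]
gripper_width: 0.0003
grip_force: 1.7
```

Call:
jog_arm --rows '[0,0.1,0,0,0,0.2,0,0,0,0.2,0,0]'

```text
time_s: 6.15
ee_pos: [0.628, -0.0813, 0.2566]
eef_rot: [0.615, 0.789, -0.001, -0.001]
wrist_force: [-9.4, -4.2, 5.4]
gripper_width: 0.0005
grip_force: 5.3
```

Call:
jog_arm --rows '[0,-1,0,0,0,-2.5,0,0,0,-3,-3,0,0,-5,-7,-0.1,0,-8,-10,-0.2,0,-12,-10,-0.35,0,-16,-10,-0.5,0,-18,-10,-0.6,0,-18,-10,-0.7,0,-18,-10,-0.8]' --grip 6

```text
time_s: 7.15
ee_pos: [0.4543, -0.1243, 0.3574]
eef_rot: [0.257, 0.966, 0.001, 0.001]
wrist_force: [0.8, 0.1, 0.3]
gripper_width: 0.0596
grip_force: 0.0
```

```bash
python3 - <<'E'
from h import *
for n in ["top","scene"]:
    p,d,K,t,r=cam(n); cv2.imwrite(f"pics/{n}2.png",p[:,:,::-1]); np.savez(f"{n}.npz",p=p,d=d,P=cloud(d,K,t,r))
    print(robot.boxes_of("panel",n)[0]["uv"])
    P=cloud(d,K,t,r); o=robot.trace("swing_bar",n)[0]["pixels"]&(abs(P[...,2]-.094)<.006)
    l=cv2.fitLine(P[o][:,:2].astype(np.float32),cv2.DIST_HUBER,0,.01,.01).ravel(); print(l,np.rad2deg(np.arctan2(l[1],l[0])))
E
python3 fit.py | grep -v bar; python3 -c "
from h import *
go([*boss,.35],90)"
```

```text
[398.4, 252.3]
[ 0.24453408 -0.9696407   0.65113926 -0.05589211] -75.845695
[227.2, 286.0]
top rect (0.6555639505386353, -0.06985834240913391) (0.24053256213665009, 0.3002709150314331) 14.305680274963379
fin top 22160 ((0.5484362840652466, -0.14132452011108398), (0.1356194019317627, 0.2942574918270111), 62.8842887878418) 0.5915655972028414
flange ((0.6757287979125977, -0.1521003246307373), 0.03004990704357624)
scene rect (0.6556562781333923, -0.07103490829467773) (0.24327805638313293, 0.3000529408454895) 14.223514556884766
fin top 11076 ((0.5468536615371704, -0.17277374863624573), (0.19237321615219116, 0.27155038714408875), 62.66246795654297) 0.3197542513150322
flange ((0.6773019433021545, -0.15259535610675812), 0.03095524199306965)
rows [-20.57   8.67   0.68] twist -0.526 t 7.45 pos [ 0.4549 -0.1244  0.3568] yang 59.88 F [ 0.1 -0.8 -0.3] tq [0.01 0.07 0.01]Traceback (most recent call last):
  File "<stdin>", line 6, in <module>
cv2.error: OpenCV(4.12.0) /io/opencv/modules/imgproc/src/linefit.cpp:50: error: (-215:Assertion failed) count > 0 in function 'fitLine2D_wods'
```

View pics/top2.png

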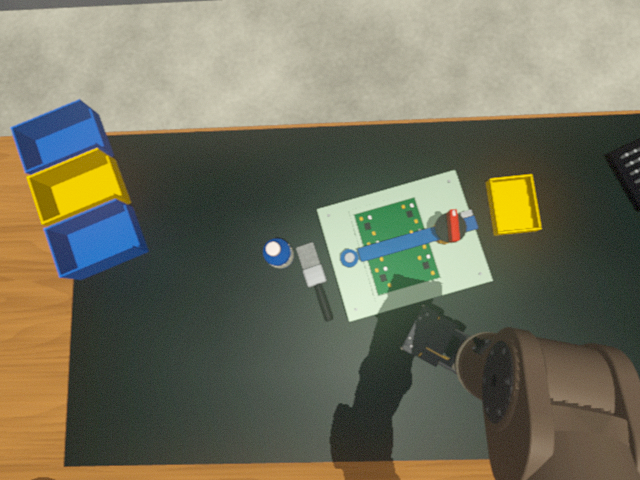

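The bar now lies along the fixture against the stop post (466,214), at -75.8° against the expected -75.8°, and the knob (450,226) stands over the boss. I measure the fin next.

Run:
```python
from h import *
for n in ["top","scene"]:
    P=np.load(n+".npz")["P"]; m=(P[...,2]>.146)&(P[...,2]<.16)&(np.hypot(P[...,0]-.676,P[...,1]+.1525)<.045)
    print(m.sum(),cv2.minAreaRect(P[m][:,:2].astype(np.float32)),np.median(P[m][:,2]))
```

```text
273 ((0.675967276096344, -0.15219269692897797), (0.05917922779917717, 0.015165964141488075), 0.9778724908828735) 0.15402370400686183
332 ((0.6776460409164429, -0.15318098664283752), (0.061981696635484695, 0.014174861833453178), 1.2033989429473877) 0.15499187065052816
```

Call:
jog_arm --rows '[-3.4,1.5,0,-0.12,-7,3,0,-0.24,-10.5,4.4,0,-0.36,-14,5.9,0,-0.46,-17,7.2,0,-0.54,-19,8.1,0,-0.54,-20.6,8.7,0,-0.54,-20.6,8.7,0,-0.54,-20.6,8.7,0,-0.54,-20.6,8.7,0,-0.54]' --grip 5

```text
time_s: 8.45
ee_pos: [0.676, -0.1523, 0.3566]
eef_rot: [-0.008, 1.0, 0.0, -0.0]
wrist_force: [0.6, 0.1, -0.6]
gripper_width: 0.0502
grip_force: 0.0
```

```bash
python3 -c "
from h import *
go([.6765,-.1526,.305],91.0)
print(robot.get_state()['joint_positions'])"
```

```text
rows [-0.06 -0.03  5.16] twist -0.002 t 8.45 pos [ 0.676  -0.1523  0.3566] yang 90.89 F [ 0.6  0.1 -0.6] tq [ 0.01  0.05 -0.03]
[ 0.09159153  0.58256665  0.08611261  1.44949343 -0.05273566  1.11249118
  1.77329544]
```

Call:
jog_arm --rows '[0,0,2,0,0,0,4,0,0,0,5.0,0,0,0,5.0,0,0,0,5.0,0]'

```text
time_s: 8.95
ee_pos: [0.6766, -0.1525, 0.3075]
eef_rot: [-0.008, 1.0, -0.0, 0.0]
wrist_force: [0.0, -0.8, -0.1]
gripper_width: 0.0499
grip_force: 0.0
```

Call:
jog_arm --rows '[0,0,0,0,0,0,0,0,0,0,0,0,0,0,0,0]' --grip 0 --squeeze 30

```text
time_s: 9.35
ee_pos: [0.6767, -0.1524, 0.307]
eef_rot: [-0.008, 1.0, -0.0, 0.0]
wrist_force: [0.3, 0.8, -0.3]
gripper_width: 0.0225
grip_force: 0.0
```

```bash
python3 -c "
from h import *
go([.6765,-.1526,.305],91.0)"
```

```text
rows [ 0.02 -0.02  0.2 ] twist -0.001 t 9.35 pos [ 0.6767 -0.1524  0.307 ] yang 90.92 F [ 0.3  0.8 -0.3] tq [ 0.05  0.   -0.  ]
```

Still closing; now press down a little as well.

Call:
jog_arm --rows '[0,0,0,0,0,0,0,0,0,0,0,0]'

```text
time_s: 9.65
ee_pos: [0.6767, -0.152, 0.3068]
eef_rot: [-0.008, 1.0, 0.0, 0.0]
wrist_force: [-2.2, 1.7, 1.7]
gripper_width: 0.0139
grip_force: 30.0
```

Call:
jog_arm --rows '[0,0,0.2,0,0,0,0.4,0,0,0,0.5,0,0,0,0.5,0]'

```text
time_s: 10.05
ee_pos: [0.6767, -0.1521, 0.303]
eef_rot: [-0.008, 1.0, 0.0, 0.0]
wrist_force: [-6.4, 3.0, 13.8]
gripper_width: 0.0136
grip_force: 30.0
```

Call:
jog_arm --rows '[0,0,0.2,0,0,0,0.3,0,0,0,0.3,0,0,0,0.3,0]'

```text
time_s: 10.45
ee_pos: [0.6766, -0.1521, 0.3024]
eef_rot: [-0.008, 1.0, 0.0, 0.001]
wrist_force: [-11.6, 5.3, 30.9]
gripper_width: 0.0142
grip_force: 30.0
```

Call:
jog_arm --rows '[0,0,-0.1,0.1,0,0,-0.1,0.2,0,0,-0.1,0.2]'

```text
time_s: 10.75
ee_pos: [0.6766, -0.152, 0.3023]
eef_rot: [0.093, 0.996, 0.0, 0.001]
wrist_force: [-9.0, 3.8, 23.6]
gripper_width: 0.0137
grip_force: 30.0
```

Call:
jog_arm --rows '[0,0,0,0.08,0,0,0,0.15,0,0,0,0.15]'

```text
time_s: 11.05
ee_pos: [0.6768, -0.1522, 0.3014]
eef_rot: [0.167, 0.986, 0.0, 0.001]
wrist_force: [-5.5, 3.6, 14.8]
gripper_width: 0.0137
grip_force: 30.1
```

Call:
jog_arm --rows '[0,0,0.2,0,0,0,0.4,0,0,0,0.4,0]'

```text
time_s: 11.35
ee_pos: [0.6768, -0.1526, 0.2986]
eef_rot: [0.167, 0.986, 0.0, 0.001]
wrist_force: [-5.9, 2.0, 14.1]
gripper_width: 0.0137
grip_force: 30.2
```

The knob dropped into the thread entry, so I keep pressing down to about 15 mm.

Call:
jog_arm --rows '[0,0,0.2,0,0,0,0.4,0,0,0,0.6,0,0,0,0.6,0,0,0,0.6,0]'

```text
time_s: 11.85
ee_pos: [0.6769, -0.1525, 0.2923]
eef_rot: [0.167, 0.986, 0.0, 0.001]
wrist_force: [-6.5, 4.1, 19.3]
gripper_width: 0.0139
grip_force: 30.2
```

Call:
jog_arm --rows '[0,0,0.2,0,0,0,0.3,0,0,0,0.3,0]'

```text
time_s: 12.15
ee_pos: [0.6768, -0.1526, 0.2903]
eef_rot: [0.167, 0.986, 0.0, 0.001]
wrist_force: [-10.1, 4.5, 27.7]
gripper_width: 0.014
grip_force: 30.2
```

Call:
jog_arm --rows '[0,0,0,0,0,0,0.03,0.1,0,0,0.06,0.2,0,0,0.1,0.3,0,0,0.14,0.4,0,0,0.18,0.5,0,0,0.2,0.6,0,0,0.22,0.7,0,0,0.22,0.7]' --squeeze 50

```text
time_s: 13.05
ee_pos: [0.6768, -0.1521, 0.2895]
eef_rot: [0.495, 0.869, 0.001, 0.001]
wrist_force: [-15.2, 7.5, 43.1]
gripper_width: 0.0139
grip_force: 50.0
```

```bash
python3 -c "
from h import *
go([.6765,-.1526,.305],91.0)"
```

```text
rows [-0.03 -0.05 -1.55] twist -1.054 t 13.05 pos [ 0.6768 -0.1521  0.2895] yang 30.63 F [-15.2   7.5  43.1] tq [ 1.4   3.44 -0.  ]
```

Call:
jog_arm --rows '[0,0,-0.3,0,0,0,-0.3,0.1,0,0,-0.3,0.2,0,0,-0.3,0.3,0,0,-0.3,0.3]'

```text
time_s: 13.55
ee_pos: [0.6768, -0.1521, 0.2896]
eef_rot: [0.62, 0.785, 0.001, 0.0]
wrist_force: [-7.2, 5.5, 19.4]
gripper_width: 0.0137
grip_force: 50.0
```

```bash
python3 -c "
from h import *
go([.6765,-.1526,.305],91.0)
p,_,K,t,r=cam('scene'); cv2.imwrite('pics/s3.png',cv2.resize(p[160:360,60:330,::-1],None,fx=2.5,fy=2.5))"
```

```text
rows [-0.04 -0.04 -1.54] twist -1.354 t 13.55 pos [ 0.6768 -0.1521  0.2896] yang 13.4 F [-7.2  5.5 19.4] tq [ 0.83  1.51 -0.16]
```

View pics/s3.png

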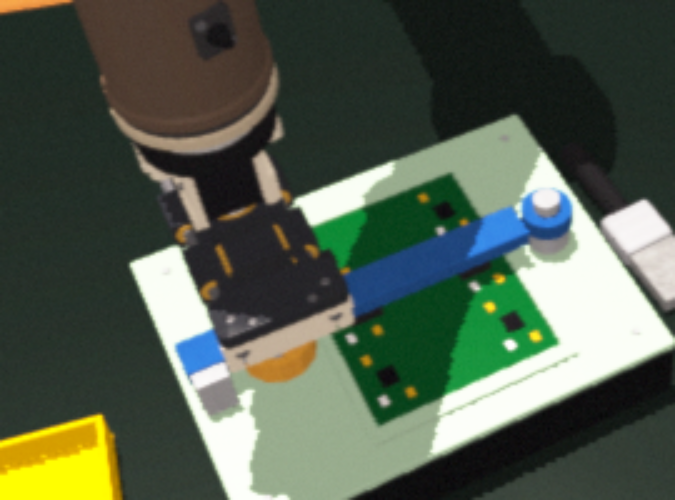

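Bar is still against the stop post (215,385) and the gripper is on the knob. I carry on turning.

Call:
jog_arm --rows '[0,0,0.04,0.1,0,0,0.08,0.2,0,0,0.12,0.3,0,0,0.16,0.4,0,0,0.16,0.4]'

```text
time_s: 14.1
ee_pos: [0.6767, -0.152, 0.2874]
eef_rot: [0.763, 0.646, 0.0, 0.0]
wrist_force: [-6.0, 4.6, 16.1]
gripper_width: 0.0133
grip_force: 50.0
```

```bash
python3 -c "
from h import *
go([.6765,-.1526,.305],91.0)"
```

```text
rows [-0.06 -0.01 -1.76] twist -1.754 t 14.1 pos [ 0.6767 -0.152   0.2874] yang -9.52 F [-6.   4.6 16.1] tq [ 0.79  1.38 -0.21]
```

Call:
jog_arm --rows '[0,0,0.04,0.1,0,0,0.08,0.2,0,0,0.12,0.3,0,0,0.15,0.3]'

```text
time_s: 14.5
ee_pos: [0.6769, -0.152, 0.2858]
eef_rot: [0.851, 0.525, 0.001, 0.0]
wrist_force: [-6.1, 4.5, 16.9]
gripper_width: 0.0142
grip_force: 50.0
```

```bash
python3 -c "
from h import *
go([.6765,-.1526,.305],91.0)"
```

```text
rows [-0.07 -0.01 -1.92] twist -2.054 t 14.5 pos [ 0.6769 -0.152   0.2858] yang -26.7 F [-6.1  4.5 16.9] tq [ 0.85  1.4  -0.14]
```

Call:
jog_arm --rows '[0,0,0.04,0.1,0,0,0.08,0.2,0,0,0.08,0.2]'

```text
time_s: 14.8
ee_pos: [0.677, -0.152, 0.2851]
eef_rot: [0.899, 0.437, 0.001, 0.0]
wrist_force: [-3.2, 5.2, 14.6]
gripper_width: 0.0138
grip_force: 50.0
```

```bash
python3 -c "
from h import *
go([.6765,-.1526,.305],91.0)"
```

```text
rows [-0.08 -0.   -1.99] twist -2.254 t 14.8 pos [ 0.677  -0.152   0.2851] yang -38.15 F [-3.2  5.2 14.6] tq [ 0.85  1.11 -0.07]
```

Call:
jog_arm --rows '[0,0,0.04,0.1,0,0,0.06,0.2,0,0,0.06,0.2]'

```text
time_s: 15.1
ee_pos: [0.6772, -0.152, 0.2849]
eef_rot: [0.938, 0.345, 0.001, 0.0]
wrist_force: [-4.9, 4.9, 18.7]
gripper_width: 0.0135
grip_force: 50.0
```

```bash
python3 -c "
from h import *
go([.6765,-.1526,.305],91.0)"
```

```text
rows [-0.09 -0.   -2.01] twist -2.454 t 15.1 pos [ 0.6772 -0.152   0.2849] yang -49.58 F [-4.9  4.9 18.7] tq [0.96 1.34 0.07]
```

Call:
jog_arm --rows '[0,0,0.02,0.1,0,0,0.02,0.15,0,0,0.02,0.15]'

```text
time_s: 15.4
ee_pos: [0.6776, -0.1524, 0.2851]
eef_rot: [0.961, 0.276, 0.001, 0.001]
wrist_force: [-2.2, 3.4, 18.3]
gripper_width: 0.0138
grip_force: 50.6
```

```bash
python3 -c "
from h import *
go([.6765,-.1526,.305],91.0)"
```

```text
rows [-0.1  -0.03 -1.99] twist -2.601 t 15.4 pos [ 0.6776 -0.1524  0.2851] yang -58.02 F [-2.2  3.4 18.3] tq [0.79 1.09 0.82]
```

Torque of 0.8 N m with no further descent means the hard stop. I release, back off upward and look.

Call:
jog_arm --rows '[0,0,-0.25,-0.03,0,0,-0.25,-0.03]'

```text
time_s: 15.6
ee_pos: [0.6774, -0.1522, 0.2855]
eef_rot: [0.957, 0.291, 0.001, 0.001]
wrist_force: [3.8, -0.2, 1.3]
gripper_width: 0.0135
grip_force: 50.3
```

Call:
jog_arm --rows '[0,0,0,0,0,0,0,0,0,0,0,0,0,0,0,0,0,0,-2,0,0,0,-5,0,0,0,-9,0,0,0,-9,0]' --grip 5

```text
time_s: 16.4
ee_pos: [0.6775, -0.1539, 0.381]
eef_rot: [0.957, 0.289, 0.003, 0.002]
wrist_force: [0.7, 0.0, -0.4]
gripper_width: 0.0499
grip_force: 0.0
```

```bash
python3 -c "
from h import *
go([.45,-.13,.40],20)"
```

```text
rows [-17.61 -14.58  -2.08] twist -1.333 t 16.4 pos [ 0.6775 -0.1539  0.381 ] yang -56.37 F [ 0.7  0.  -0.4] tq [-0.08  0.18  0.03]
```

Call:
jog_arm --rows '[-3,-2.5,-1,-0.1,-6,-5,-2,-0.2,-9,-7.5,-2,-0.35,-12,-10,-2,-0.5,-15,-12.5,-2,-0.6,-17.6,-14.6,-2,-0.7,-17.6,-14.6,-2,-0.8,-17.6,-14.6,-2,-0.8]'

```text
time_s: 17.2
ee_pos: [0.4484, -0.1286, 0.3955]
eef_rot: [0.768, 0.64, 0.001, -0.0]
wrist_force: [-1.0, 0.5, -0.1]
gripper_width: 0.0502
grip_force: 0.0
```

Run:
```python
from h import *
for n in ["top","scene"]:
    p,d,K,t,r=cam(n); cv2.imwrite(f"pics/{n}4.png",p[:,:,::-1]); P=cloud(d,K,t,r)
    m=(P[...,2]>.122)&(P[...,2]<.17)&(np.hypot(P[...,0]-.676,P[...,1]+.1525)<.045)
    print(n,m.sum(),cv2.minAreaRect(P[m][:,:2].astype(np.float32)),np.median(P[m][:,2]))
    for k in ["panel","swing_bar","cleaner","brush","parts_tray"]:
        o=robot.trace(k,n)
        if o:
            q=o[0]["pixels"]&(d>0); print(k,np.round(o[0]["uv"]),np.median(P[q],0).round(3))
            if k=="swing_bar":
                b=P[q&(abs(P[...,2]-.094)<.006)][:,:2].astype(np.float32); l=cv2.fitLine(b,cv2.DIST_HUBER,0,.01,.01).ravel(); print(np.rad2deg(np.arctan2(l[1],l[0])))
```

```text
top 292 ((0.6761342287063599, -0.15200090408325195), (0.05916142836213112, 0.015096137300133705), 41.200225830078125) 0.13466559495712943
panel [443. 229.] [ 0.674 -0.149  0.109]
swing_bar [418. 239.] [ 0.658 -0.096  0.095]
-75.72046
cleaner [278. 254.] [0.64  0.18  0.091]
brush [315. 276.] [0.603 0.113 0.019]
parts_tray [512. 207.] [ 0.739 -0.32   0.006]
scene 413 ((0.6775744557380676, -0.15306174755096436), (0.05988867208361626, 0.015128579922020435), 39.925872802734375) 0.13508460477490758
panel [228. 286.] [ 0.677 -0.056  0.065]
swing_bar [198. 274.] [ 0.665 -0.101  0.096]
-76.7032
cleaner [359. 251.] [0.662 0.179 0.078]
brush [314. 255.] [0.614 0.113 0.019]
parts_tray [357. 252.] [0.663 0.179 0.079]
```

View pics/scene4.png

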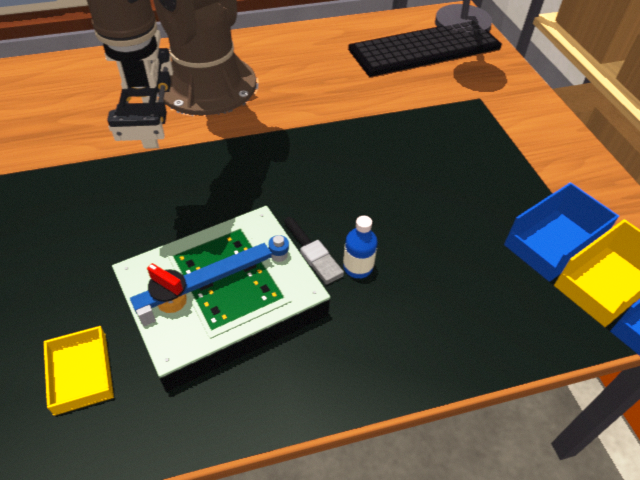

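The scene picture shows the knob (166,279) down and the bar against the stop (143,310). The fin top fell from 154.0 to 134.7 mm (19.4 mm), which matches fully home at 19.5 mm. The bystanders have not moved.

```bash
python3 -c "
from bench import robot
print(robot.finish_job())"
```

```text
the job is handed in; nothing more can be done
None
```

The job is handed in: the bar rests against its stop, the knob is screwed home (about 19.4 mm down) and stays there released, and the panel, bottle, brush and tray look undisturbed; it took about 18 s.

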